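# Pack out the play beside a tube rack

### The arm

A 7-joint arm with a two-finger parallel gripper is mounted at the origin on the work surface. World frame = base frame: x ahead of the robot, y to its left, z up, the work surface at z = 0. Lengths are in m, angles in rad, forces in N, time in s.
With the tool pointing down it reaches from about 0.425 to 0.925 m from the base axis. Payload 6.8 kg.
Tool frame: the origin (TCP) lies between the finger pads; the fingertips stand r.tcp_to_tips ahead of it and the grasp point (between the pads) lies 3 mm ahead of it (r.tcp_to_tips is the distance from the TCP to the fingertips, in m); z points along the fingers, y is the line along which they close (so a half turn about z gives the same grasp; the last joint's range is limited). The gripper opens to 85 mm and grips with 20 to 120 N. Pads are 22 mm wide; open, the fingers measure 114 mm over their backs; the gripper's body (76 mm by 85 mm) begins 54 mm behind the grasp point. The pads swing forward as they close: fully open they stand 13 mm farther back than shut.
Start: joints at [-1.443, 0.477, 0.022, 1.555, -0.011, 1.109, -0.083], TCP at [0.158, 0.656, 0.253] pointing down, gripper open.
Joint ranges: [-2.96, 2.96], [-0.34, 2.1], [-1.41, 1.46], [0.24, 2.44], [-1.37, 4.51], [0.17, 1.92], [-2.96, 2.96]. Speed limits (rad/s): [2.39, 2.39, 3.14, 3.14, 3.14, 3.14, 3.14].

### API

Orientations are given as a rotation vector (axis times angle).
In Python, from bench import r gives the robot as it stands. The module is installed in compiled form; this text tells all that it offers.
- The arm moves only by the tool step_arm, never from a script. Its argument "moves" is a list of rows, each an object of numbers: "rx", "ry", "rz": the turn, a rotation vector about the tool's x, y, z in degrees; "dx", "dy", "dz": the shift along the tool's x, y, z in mm; "gripper": the opening, from -1 (shut) to 1 (fully open). In form: [{"rx": .., "ry": .., "rz": .., "dx": .., "dy": .., "dz": .., "gripper": ..}, ...]. A call has 1 to 20 rows; each row shifts and turns the commanded pose from where the row before left it, along the tool's axes as they then stand; what a row does not reach is not made up. A row lasts 1/8 s, in which the tool goes at most 62.5 mm and 10.7 degrees, less where a joint would pass 70% of its speed; a pose out of reach is approached as far as the arm can. A call is refused whole if a number of a shift passes 62.5 or a number of a turn 10.7, either way. A call with a gripper value outside its range is refused whole. The fingers move at their own pace and stop on an object; "grip_force" is the grip in N (left out, the last holds). Time passes only in rows, so rows that do not move let the fingers close. It gives the time, the measured TCP pose, the force, the opening and the grip force at its end, in the units of the state.
- r.get_obs(): the state, without advancing time (a new reading comes with each control period).
- r.grab_frame(name): name is "scene" or "top"; returns the picture (400x640x3 uint8, blue, green, red); there is no depth.
- r.camera_info(name): a dict with "mtx" (3x3 intrinsics, pixels), "rvec" (rotation vector, rad) and "tvec" (3), from world to camera coordinates, as OpenCV has them. Camera axes: x right, y down, z forward; pixel columns grow to the right and rows downward; lengths in m; the calibration is good to about 2 mm. A picture is of the moment at which its call begins. camera_info takes no time and is no camera call.
- r.hand_in(): hands the job in; it is judged then, once.
The state is a dict: "clock": time; "joints": joint angles; "qvel": joint speeds; "tau": joint torques, N m; "tcp_pos": TCP position; "orientation": TCP orientation; "contact_force": force on the tool from outside, world axes, zero at the start; "moment": the same for the moment, N m; "grip_width": finger opening in m; "gripper_force": force on a finger pad.
Only numpy, scipy, OpenCV 4.12 (cv2) and the standard library are available. Lean on these libraries where they do the work, as an engineer would, in place of code of your own. Each camera call takes 0.05 s, during which the arm holds its last target. There are 200 camera calls.

### The job

The tube rack has play in its carrier: by trying the spacers from the stand, find the thickest one that slips down into the gap between the rack's end and the metal end stop without being forced. Leave that one in the gap, about centred across the rack, pushed down until its flange rests on the rack and the stop, with the other two spacers hanging in the stand. Do not force anything or shift the stop, and leave the bottle, jar and tip box alone.

Things in the scene. Friction and masses are not known exactly. Their poses are not given: they have to be found in the camera images.
- carrier: Fixed dark steel carrier tray, 300 x 116 mm, 8 mm thick, holding a white tube rack and an end stop. Origin on the bench, under the rack's end face beside the gap, at mid-width; z up, y along the tray: the rack on +y, the gap and then the stop on -y. The stop: aluminium block, 30 mm thick (y), 90 mm wide (x), top 55 mm above the bench, locked somewhere along the tray.
- rack_mid (a point): Middle of the rack's top, 55 mm above the bench, 100 mm on +y from the carrier's origin. The rack: white plastic, 200 (y) x 90 mm (x), clamped; red-capped tubes reach 114 mm above the bench, only 120 to 188 mm from the gap.
- gap_edge (a point): On the plane of the rack's upright end face, mid-width, at rack-top height (55 mm), carrier's axes. The gap runs from here to -y up to the stop's parallel face; its width is unknown, 11 to 21 mm. It is 47 mm deep, open above and at both x ends; a 5 mm 45-degree chamfer on both top edges makes the mouth 10 mm wider than the gap.
- stand: Fixed grey plastic stand, 180 (x) x 160 (y) mm, top 55 mm above the bench, open at the sides; origin on the bench under its centre, z up. Four through slots, each 68 (x) by 30 mm (y), at x = +-42, y = +-38 mm; in three of them hangs a spacer, flange resting on the top, handle up; the one at x = +42, y = +38 is empty. Which spacer hangs where changes.
- spacer_a: Loose aluminium spacer, 160 g: blade 10 mm thick (y), 60 wide (x), 42 deep (z 0 to 42); above it a flange 46 (y) x 76 (x) x 8 mm; on top an upright handle plate 10 mm thick (y), 40 wide (x), z 50 to 95 mm. Origin: centre of the blade's lower edge, z up; 13 mm above the bench when hung in the stand or home in the gap. In the stand its axes are the stand's.
- spacer_b: Loose aluminium spacer, 184 g: blade 14 mm thick (y), 60 wide (x), 42 deep (z 0 to 42); above it a flange 46 (y) x 76 (x) x 8 mm; on top an upright handle plate 14 mm thick (y), 40 wide (x), z 50 to 95 mm. Origin: centre of the blade's lower edge, z up; 13 mm above the bench when hung in the stand or home in the gap. In the stand its axes are the stand's.
- spacer_c: Loose aluminium spacer, 208 g: blade 18 mm thick (y), 60 wide (x), 42 deep (z 0 to 42); above it a flange 46 (y) x 76 (x) x 8 mm; on top an upright handle plate 18 mm thick (y), 40 wide (x), z 50 to 95 mm. Origin: centre of the blade's lower edge, z up; 13 mm above the bench when hung in the stand or home in the gap. In the stand its axes are the stand's.
- reagent: Amber bottle, 54 mm in diameter, 110 mm tall, bystander; origin at the centre of its underside
- jar: White jar, 52 mm in diameter, 60 mm tall, bystander near the robot base; origin at the centre of its underside
- tipbox: Pipette tip box, 87 x 122 x 63 mm, bystander; origin at the centre of its underside
Things that resemble listed ones, but are neither listed nor needed, are in the scene too. Several things have the shape of the stand; the one meant has the colours described above. What is shaped like the spacer_c but blue is not meant.

How it is judged:
At the end, for the whole second after the job is handed in: The thickest spacer that fits (or the next thinner, if it has under 1 mm to spare) stands upright in the gap, flange within 2.5 mm of rack and stop, within 15 mm of mid-width; the other two hang in the stand's slots, flanges within 3.5 mm of its top; all at rest (((z of spacer_a in the frame of carrier between 0.009 and 0.0155 m and y of spacer_a in the frame of carrier between -0.03 and 0 m and x of spacer_a in the frame of carrier between -0.015 and 0.015 m and angle between spacer_a's own z axis and vertical below 0.06 rad and linear speed of spacer_a below 0.02 m/s and y of stop_c0 in the frame of carrier above -0.03 m and (z of spacer_b in the frame of stand between 0.009 and 0.0165 m and x of spacer_b in the frame of stand between -0.06 and 0.06 m and y of spacer_b in the frame of stand between -0.06 and 0.06 m and angle between spacer_b's own z axis and vertical below 0.1 rad and linear speed of spacer_b below 0.02 m/s) and (z of spacer_c in the frame of stand between 0.009 and 0.0165 m and x of spacer_c in the frame of stand between -0.06 and 0.06 m and y of spacer_c in the frame of stand between -0.06 and 0.06 m and angle between spacer_c's own z axis and vertical below 0.1 rad and linear speed of spacer_c below 0.02 m/s)) or (z of spacer_b in the frame of carrier between 0.009 and 0.0155 m and y of spacer_b in the frame of carrier between -0.03 and 0 m and x of spacer_b in the frame of carrier between -0.015 and 0.015 m and angle between spacer_b's own z axis and vertical below 0.06 rad and linear speed of spacer_b below 0.02 m/s and y of stop_c0 in the frame of carrier above -0.034 m and (z of spacer_a in the frame of stand between 0.009 and 0.0165 m and x of spacer_a in the frame of stand between -0.06 and 0.06 m and y of spacer_a in the frame of stand between -0.06 and 0.06 m and angle between spacer_a's own z axis and vertical below 0.1 rad and linear speed of spacer_a below 0.02 m/s) and (z of spacer_c in the frame of stand between 0.009 and 0.0165 m and x of spacer_c in the frame of stand between -0.06 and 0.06 m and y of spacer_c in the frame of stand between -0.06 and 0.06 m and angle between spacer_c's own z axis and vertical below 0.1 rad and linear speed of spacer_c below 0.02 m/s)) or (z of spacer_c in the frame of carrier between 0.009 and 0.0155 m and y of spacer_c in the frame of carrier between -0.03 and 0 m and x of spacer_c in the frame of carrier between -0.015 and 0.015 m and angle between spacer_c's own z axis and vertical below 0.06 rad and linear speed of spacer_c below 0.02 m/s and (z of spacer_a in the frame of stand between 0.009 and 0.0165 m and x of spacer_a in the frame of stand between -0.06 and 0.06 m and y of spacer_a in the frame of stand between -0.06 and 0.06 m and angle between spacer_a's own z axis and vertical below 0.1 rad and linear speed of spacer_a below 0.02 m/s) and (z of spacer_b in the frame of stand between 0.009 and 0.0165 m and x of spacer_b in the frame of stand between -0.06 and 0.06 m and y of spacer_b in the frame of stand between -0.06 and 0.06 m and angle between spacer_b's own z axis and vertical below 0.1 rad and linear speed of spacer_b below 0.02 m/s)))); the robot touches nothing.
It fails at once if a bystander is moved by more than 30 mm or tipped (distance of any of reagent, jar, tipbox from where it was at the start of the episode above 0.03 m or angle between any of reagent, jar, tipbox's own z axis and vertical above 0.3 rad).
It fails at once if something is pressed against the carrier, its rack or its stop with more than 150 N (contact force between carrier and anything else above 150 N).
It fails at once if the end stop is shifted by more than 1.5 mm (distance of stop_c0 from where it was at the start of the episode above 0.0015 m).
It also fails if it takes over 72 s, if anything falls off the work surface, if the arm or the gripper's body presses on something with over 40 N, if the wrist force passes 120 N, or if a joint passes its speed limit or range.

## Working session

There is one attempt and no reset: what is moved stays moved. The work goes in short steps, Python scripts to look and compute and a tool call to move; the robot and the scene stay as the last step left them, time stands still between calls to the robot, and variables do not carry over. Pictures are saved under pics/ and viewed, at most 10 in all, crops included, and the job is handed in when it is done.

Besides the shell and the picture viewer there is one more tool, called after "Call:" as name(argument=value, ...), one argument or row to a line, values as JSON. step_arm: Moves the arm, as the interface text tells. Its arguments: {"type":"object","properties":{"moves":{"type":"array","items":{"type":"object","properties":{"rx":{"type":"number"},"ry":{"type":"number"},"rz":{"type":"number"},"dx":{"type":"number"},"dy":{"type":"number"},"dz":{"type":"number"},"gripper":{"type":"number"}}}},"grip_force":{"type":"number"}},"required":["moves"]}

```bash
mkdir -p pics; python3 - <<'E'
from bench import r
import cv2,numpy as np
for n in("scene","top"):
    im=r.grab_frame(n); cv2.imwrite(f"pics/{n}0.png",im)
    c=r.camera_info(n); R=cv2.Rodrigues(np.array(c['rvec']))[0]; print(n,np.array(c['mtx']).tolist(),(-R.T@np.array(c['tvec']).ravel()).round(3),R.round(2).tolist())
o=r.get_obs(); print(o, r.tcp_to_tips)
E
```

```text
scene [[409.87372410517355, 0.0, 319.21196311739686], [0.0, 409.87372410517355, 194.99925504868733], [0.0, 0.0, 1.0]] [ 1.219 -0.243  0.911] [[0.22, 0.97, 0.01], [0.76, -0.17, -0.63], [-0.61, 0.15, -0.78]]
top [[418.8392007940871, 0.0, 316.7050240536342], [0.0, 418.8392007940871, 201.51708911470934], [0.0, 0.0, 1.0]] [ 0.38  -0.095  1.038] [[-0.0, -1.0, -0.0], [-0.98, 0.0, -0.22], [0.22, -0.0, -0.98]]
{'clock': 0.1, 'joints': array([-1.44308812,  0.47775059,  0.02238213,  1.55636432, -0.01150898,
        1.10933685, -0.08312772]), 'qvel': array([ 0.00026068, -0.00207033, -0.00039365, -0.00162122, -0.00161155,
        0.00102701,  0.00037457]), 'tau': array([ 3.87819091e-03, -5.97758818e+01,  1.61332302e+00, -2.81952935e+01,
        1.27765507e-02,  5.11775783e-03, -6.45438305e-06]), 'tcp_pos': array([0.15760988, 0.65581028, 0.2523965 ]), 'orientation': array([-3.69614281e-01, -3.11970611e+00,  2.71606092e-03]), 'contact_force': array([0.28352305, 1.18207998, 0.12198317]), 'moment': array([-0.03189268, -0.02818011, -0.00396965]), 'gripper_force': 0.0, 'grip_width': 0.08517694636639865} 0.022
```

View pics/scene0.png

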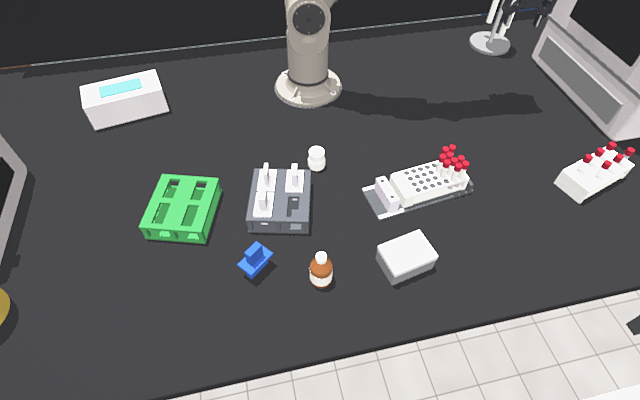

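View pics/top0.png

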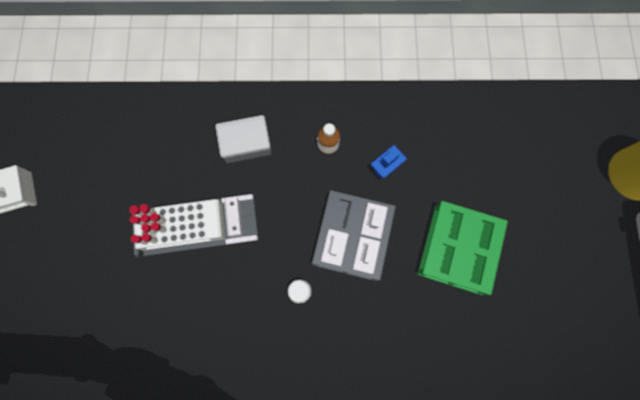

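The scene view shows the grey stand (280,200) with three spacers, and the carrier at (420,185). In the top view the stand is at (354,235), with its empty slot at (346,212). The stop is at (238,218) and the rack at (180,225). I'll enlarge both areas.

```bash
cat > h.py <<'E'
import cv2,numpy as np
from bench import r
def cam(n):
    c=r.camera_info(n); return np.array(c['mtx']),np.array(c['rvec'],float).reshape(3,1),np.array(c['tvec'],float).reshape(3,1)
def ray(n,uv,z):
    K,rv,t=cam(n); R=cv2.Rodrigues(rv)[0]; uv=np.atleast_2d(np.array(uv,float))
    d=(R.T@np.linalg.inv(K)@np.c_[uv,np.ones(len(uv))].T).T; C=(-R.T@t).ravel()
    return C+d*((z-C[2])/d[:,2])[:,None]
def px(n,P):
    K,rv,t=cam(n); return cv2.projectPoints(np.array(P,float).reshape(-1,3),rv,t,K,None)[0].reshape(-1,2)
E
python3 - <<'E'
import cv2,numpy as np
t=cv2.imread('pics/top0.png')
a=cv2.resize(t[185:285,310:400],None,fx=6,fy=6,interpolation=cv2.INTER_CUBIC)[:, :]
b=cv2.resize(t[185:260,125:265],None,fx=5.7,fy=5.7,interpolation=cv2.INTER_CUBIC)
cv2.imwrite('pics/a.png',a);cv2.imwrite('pics/b.png',cv2.convertScaleAbs(b,alpha=1.0))
E
```

```text
(no output)
```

View pics/a.png

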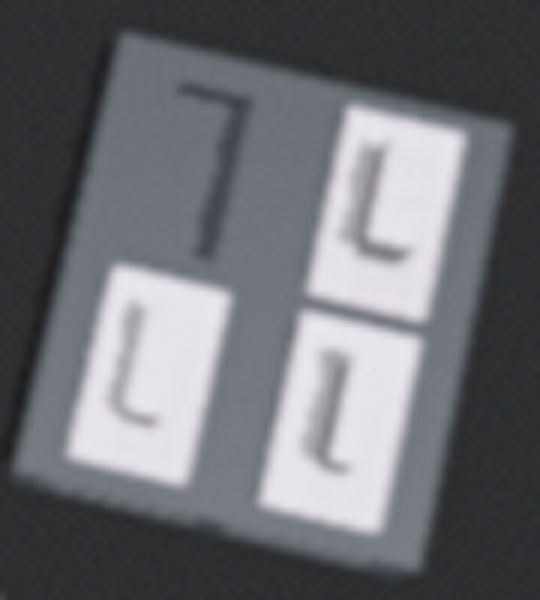

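View pics/b.png

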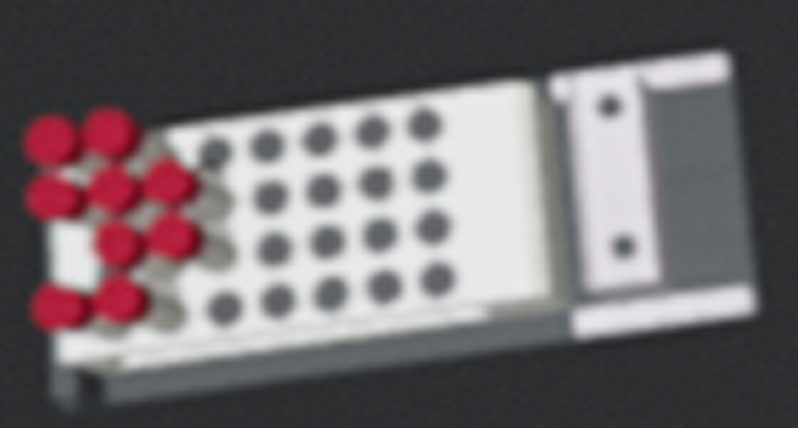

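The crops show the empty slot at upper left in crop A, with flanges at upper right, lower left and lower right. In crop B the rack's flat top ends around x=540, the stop spans x≈570–660, and the dark gap lies between them. Now I'll turn these into positions.

```bash
python3 - <<'E'
from h import *
t=cv2.imread('pics/top0.png'); g=t.max(2)
# stand
roi=np.zeros(g.shape,np.uint8); roi[188:283,310:398]=1
m=((g>75)&(roi>0)).astype(np.uint8); m=cv2.morphologyEx(m,cv2.MORPH_CLOSE,np.ones((15,15)))
c=max(cv2.findContours(m,0,2)[0],key=cv2.contourArea); P=ray('top',c.reshape(-1,2),.055)[:,:2]*1000
print('stand',cv2.minAreaRect(P.astype(np.float32)))
w=((g>175)&(roi>0)).astype(np.uint8)
n,lab,st,ce=cv2.connectedComponentsWithStats(w)
for i in range(1,n):
    if st[i,4]<100: continue
    c=max(cv2.findContours((lab==i).astype(np.uint8),0,2)[0],key=cv2.contourArea)
    print('flange',ce[i].round(1),cv2.minAreaRect((ray('top',c.reshape(-1,2),.063)[:,:2]*1000).astype(np.float32)))
f=lambda q:(np.array(q,float)+.5)/5.7-.5+[125,185]
q=ray('top',f([[165,130],[530,82],[110,365],[553,300],[570,85],[590,290],[640,75],[662,282]]),.055)*1000
print(q[:,:2].round(1).tolist())
a=q[0]-q[1];b=q[2]-q[3];print(np.degrees([np.arctan2(a[1],a[0]),np.arctan2(b[1],b[0])]), [np.degrees(np.arctan2((q[i]-q[i+1])[1],(q[i]-q[i+1])[0])) for i in(4,6)])
th=np.arctan2(a[1],a[0]); y=np.array([np.cos(th),np.sin(th)]); x=np.array([y[1],-y[0]])
O=(q[1]+q[3])[:2]/2
for name,ss in(('all',range(-30,31,3)),):
    S=np.arange(-60,31,1.)
    prof=0
    for s in ss:
        W=np.c_[O+S[:,None]*y+s*x,np.full(len(S),55)]/1000
        p=px('top',W).astype(np.float32)
        prof=prof+cv2.remap(t,p[:,0].copy(),p[:,1].copy(),cv2.INTER_LINEAR).reshape(-1,3).astype(float)
    for s,v in zip(S,prof/len(ss)): print(int(s),v.mean().round().astype(int),end='; ')
E
```

```text
stand ((517.123291015625, -182.74073791503906), (162.759033203125, 186.04696655273438), 75.86467742919922)
flange [374.3 220.2] ((550.3367919921875, -230.15943908691406), (48.070960998535156, 77.973876953125), 75.88749694824219)
flange [334.4 247.2] ((487.1004943847656, -135.8914794921875), (48.28595733642578, 78.12749481201172), 75.52090454101562)
flange [366.5 255.2] ((468.5766906738281, -209.6082305908203), (48.225215911865234, 78.3823471069336), 75.71795654296875)
[[585.0, 295.9], [604.9, 143.4], [486.4, 310.8], [512.3, 129.6], [603.5, 126.5], [516.4, 114.5], [607.7, 97.1], [519.6, 84.8]]
[97.43841654 98.15951438] [np.float64(7.833173367498713), np.float64(7.950105179911717)]
-60 101; -59 101; -58 101; -57 101; -56 101; -55 101; -54 102; -53 103; -52 104; -51 106; -50 109; -49 113; -48 121; -47 132; -46 148; -45 167; -44 186; -43 201; -42 212; -41 219; -40 222; -39 222; -38 220; -37 217; -36 213; -35 209; -34 205; -33 202; -32 201; -31 201; -30 203; -29 206; -28 209; -27 213; -26 217; -25 221; -24 223; -23 224; -22 224; -21 222; -20 219; -19 213; -18 205; -17 195; -16 182; -15 167; -14 150; -13 133; -12 119; -11 108; -10 104; -9 105; -8 108; -7 112; -6 116; -5 119; -4 123; -3 129; -2 137; -1 149; 0 164; 1 178; 2 191; 3 201; 4 209; 5 214; 6 218; 7 222; 8 226; 9 228; 10 230; 11 231; 12 232; 13 232; 14 232; 15 231; 16 231; 17 231; 18 231; 19 231; 20 231; 21 231; 22 231; 23 231; 24 231; 25 231; 26 231; 27 231; 28 231; 29 231; 30 231;
```

```bash
cat >> h.py <<'E'
from scipy.spatial.transform import Rotation as Ro
def plan(x,y,z,yaw):
    """tool y axis along yaw+90 (mod 180); prints rz, then shift in turned tool axes (mm)"""
    o=r.get_obs(); R=Ro.from_rotvec(o['orientation']).as_matrix()
    cur=np.degrees(np.arctan2(R[1,1],R[0,1])); d=(yaw+90-cur+90)%180-90
    rz=-d; c=np.radians(cur+d); ty=np.array([np.cos(c),np.sin(c),0]); tz=np.array([0,0,-1.]); tx=np.cross(ty,tz)
    v=np.array([x,y,z])-o['tcp_pos']*1000
    print('rz',rz.round(2),'shift',(v@tx).round(1),(v@ty).round(1),(v@tz).round(1),'tcp',(o['tcp_pos']*1000).round(1),'tilt',R[:2,2].round(4),'yawy',cur.round(2),'F',o['contact_force'].round(1),'w',round(o['grip_width']*1000,1),'t',o['clock'])
E
python3 - <<'E'
from h import *
plan(550.3,-230.2,250,-14.1); plan(487.1,-135.9,250,-14.1); plan(468.6,-209.6,250,-14.1); plan(559,129,250,7.8)
s=cv2.imread('pics/scene0.png'); 
cv2.imwrite('pics/c.png',cv2.resize(s[155:240,240:320],None,fx=7,fy=7,interpolation=cv2.INTER_CUBIC))
E
```

```text
rz 0.59 shift -596.7 -763.7 2.4 tcp [157.6 655.8 252.4] tilt [-0.0003 -0.0017] yawy 76.49 F [0.3 1.2 0.1] w 85.2 t 0.1
rz 0.59 shift -512.4 -687.6 2.4 tcp [157.6 655.8 252.4] tilt [-0.0003 -0.0017] yawy 76.49 F [0.3 1.2 0.1] w 85.2 t 0.1
rz 0.59 shift -512.4 -763.6 2.4 tcp [157.6 655.8 252.4] tilt [-0.0003 -0.0017] yawy 76.49 F [0.3 1.2 0.1] w 85.2 t 0.1
rz -21.31 shift -326.2 -576.4 2.4 tcp [157.6 655.8 252.4] tilt [-0.0003 -0.0017] yawy 76.49 F [0.3 1.2 0.1] w 85.2 t 0.1
```

View pics/c.png

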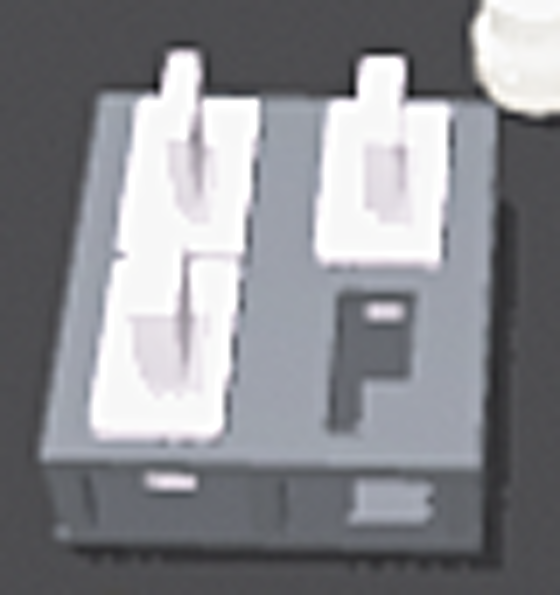

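Scene crop C puts the thickest handle at front left (world UR) and the thinnest at back left. The middle one, at back right, is probably spacer_b at (487,-136). I'll approach that one first.

Call:
step_arm(
  moves=[
    {"rz": 0.6, "gripper": 0.2},
    {"dx": -25, "dy": -15},
    {"dx": -50, "dy": -30},
    {"dx": -50, "dy": -30},
    {"dx": -50, "dy": -30},
    {"dx": -50, "dy": -30},
    {"dx": -50, "dy": -30},
    {"dx": -50, "dy": -30},
    {"dx": -50, "dy": -30},
    {"dx": -25, "dy": -40},
    {"dx": -14, "dy": -56},
    {"dx": -14, "dy": -56},
    {"dx": -14, "dy": -56},
    {"dx": -14, "dy": -56},
    {"dx": -14, "dy": -56},
    {"dx": -14, "dy": -56},
    {"dx": -14, "dy": -56},
    {"dx": -14, "dy": -40},
    {},
    {},
  ],
  grip_force=40,
)

```text
invalid input at $.moves[0]: expected keys rx, ry, rz, dx, dy, dz, gripper
```

```bash
python3 -c "
from h import *
plan(487.1,-135.9,92,-14.1)"
```

```text
rz 0.59 shift -512.4 -687.6 160.4 tcp [157.6 655.8 252.4] tilt [-0.0003 -0.0017] yawy 76.49 F [0.3 1.2 0.1] w 85.2 t 0.1
```

Call:
step_arm(
  moves=[
    {"rx": 0, "ry": 0, "rz": 0.6, "dx": 0, "dy": 0, "dz": 0, "gripper": 0.2},
    {"rx": 0, "ry": 0, "rz": 0, "dx": -30, "dy": -18, "dz": 0, "gripper": 0.2},
    {"rx": 0, "ry": 0, "rz": 0, "dx": -50, "dy": -30, "dz": 0, "gripper": 0.2},
    {"rx": 0, "ry": 0, "rz": 0, "dx": -50, "dy": -30, "dz": 0, "gripper": 0.2},
    {"rx": 0, "ry": 0, "rz": 0, "dx": -50, "dy": -30, "dz": 0, "gripper": 0.2},
    {"rx": 0, "ry": 0, "rz": 0, "dx": -50, "dy": -30, "dz": 0, "gripper": 0.2},
    {"rx": 0, "ry": 0, "rz": 0, "dx": -50, "dy": -30, "dz": 0, "gripper": 0.2},
    {"rx": 0, "ry": 0, "rz": 0, "dx": -50, "dy": -30, "dz": 0, "gripper": 0.2},
    {"rx": 0, "ry": 0, "rz": 0, "dx": -50, "dy": -30, "dz": 0, "gripper": 0.2},
    {"rx": 0, "ry": 0, "rz": 0, "dx": -20, "dy": -40, "dz": 0, "gripper": 0.2},
    {"rx": 0, "ry": 0, "rz": 0, "dx": -14, "dy": -55, "dz": 0, "gripper": 0.2},
    {"rx": 0, "ry": 0, "rz": 0, "dx": -14, "dy": -55, "dz": 0, "gripper": 0.2},
    {"rx": 0, "ry": 0, "rz": 0, "dx": -14, "dy": -55, "dz": 0, "gripper": 0.2},
    {"rx": 0, "ry": 0, "rz": 0, "dx": -14, "dy": -55, "dz": 0, "gripper": 0.2},
    {"rx": 0, "ry": 0, "rz": 0, "dx": -14, "dy": -55, "dz": 0, "gripper": 0.2},
    {"rx": 0, "ry": 0, "rz": 0, "dx": -14, "dy": -55, "dz": 0, "gripper": 0.2},
    {"rx": 0, "ry": 0, "rz": 0, "dx": -14, "dy": -55, "dz": 0, "gripper": 0.2},
    {"rx": 0, "ry": 0, "rz": 0, "dx": -14, "dy": -35, "dz": 0, "gripper": 0.2},
    {"rx": 0, "ry": 0, "rz": 0, "dx": 0, "dy": 0, "dz": 0, "gripper": 0.2},
    {"rx": 0, "ry": 0, "rz": 0, "dx": 0, "dy": 0, "dz": 0, "gripper": 0.2},
  ],
  grip_force=40,
)

```text
clock: 2.6
tcp_pos: [0.4864, -0.1349, 0.2531]
orientation: [-0.385, -3.117, -0.001]
contact_force: [-0.8, 0.1, 0.6]
grip_width: 0.0513
gripper_force: 0.0
```

```bash
python3 -c "
from h import *
plan(487.1,-135.9,92,-14.1)"
```

```text
rz 0.01 shift -0.9 -0.8 161.1 tcp [ 486.4 -134.9  253.1] tilt [-0.0005  0.0006] yawy 75.91 F [-0.8  0.1  0.6] w 51.3 t 2.6
```

Call:
step_arm(
  moves=[
    {"rx": 0, "ry": 0, "rz": 0, "dx": -1, "dy": -1, "dz": 40, "gripper": 0.2},
    {"rx": 0, "ry": 0, "rz": 0, "dx": 0, "dy": 0, "dz": 40, "gripper": 0.2},
    {"rx": 0, "ry": 0, "rz": 0, "dx": 0, "dy": 0, "dz": 40, "gripper": 0.2},
    {"rx": 0, "ry": 0, "rz": 0, "dx": 0, "dy": 0, "dz": 25, "gripper": 0.2},
    {"rx": 0, "ry": 0, "rz": 0, "dx": 0, "dy": 0, "dz": 15, "gripper": 0.2},
    {"rx": 0, "ry": 0, "rz": 0, "dx": 0, "dy": 0, "dz": 0, "gripper": 0.2},
    {"rx": 0, "ry": 0, "rz": 0, "dx": 0, "dy": 0, "dz": 0, "gripper": -1},
    {"rx": 0, "ry": 0, "rz": 0, "dx": 0, "dy": 0, "dz": 0, "gripper": -1},
    {"rx": 0, "ry": 0, "rz": 0, "dx": 0, "dy": 0, "dz": 0, "gripper": -1},
    {"rx": 0, "ry": 0, "rz": 0, "dx": 0, "dy": 0, "dz": 0, "gripper": -1},
    {"rx": 0, "ry": 0, "rz": 0, "dx": 0, "dy": 0, "dz": 0, "gripper": -1},
  ],
  grip_force=40,
)

```text
clock: 3.98
tcp_pos: [0.488, -0.1372, 0.0944]
orientation: [0.386, 3.116, 0.0]
contact_force: [-1.3, 0.1, 7.0]
grip_width: 0.0138
gripper_force: 40.2
```

Call:
step_arm(
  moves=[
    {"rx": 0, "ry": 0, "rz": 0, "dx": 0, "dy": 0, "dz": -10, "gripper": -1},
    {"rx": 0, "ry": 0, "rz": 0, "dx": 0, "dy": 0, "dz": -20, "gripper": -1},
    {"rx": 0, "ry": 0, "rz": 0, "dx": 0, "dy": 0, "dz": -30, "gripper": -1},
    {"rx": 0, "ry": 0, "rz": 0, "dx": 0, "dy": 0, "dz": -30, "gripper": -1},
    {"rx": 0, "ry": 0, "rz": 0, "dx": 0, "dy": 0, "dz": -15, "gripper": -1},
    {"rx": 0, "ry": 0, "rz": 0, "dx": 0, "dy": 0, "dz": 0, "gripper": -1},
    {"rx": 0, "ry": 0, "rz": 0, "dx": 0, "dy": 0, "dz": 0, "gripper": -1},
  ],
)

```text
clock: 4.85
tcp_pos: [0.4865, -0.1367, 0.1973]
orientation: [-0.385, -3.116, -0.0]
contact_force: [0.0, 0.6, -1.9]
grip_width: 0.0136
gripper_force: 39.2
```

```bash
python3 -c "
from h import *
plan(559.6,129.4,150,7.8)"
```

```text
rz -21.9 shift -108.5 253.7 47.3 tcp [ 486.5 -136.7  197.3] tilt [-0.0018  0.0002] yawy 75.9 F [ 0.   0.6 -1.9] w 13.6 t 4.85
```

Call:
step_arm(
  moves=[
    {"rx": 0, "ry": 0, "rz": -7.3, "dx": 0, "dy": 0, "dz": 0, "gripper": -1},
    {"rx": 0, "ry": 0, "rz": -7.3, "dx": 0, "dy": 0, "dz": 0, "gripper": -1},
    {"rx": 0, "ry": 0, "rz": -7.3, "dx": 0, "dy": 0, "dz": 0, "gripper": -1},
    {"rx": 0, "ry": 0, "rz": 0, "dx": -10, "dy": 24, "dz": 0, "gripper": -1},
    {"rx": 0, "ry": 0, "rz": 0, "dx": -18, "dy": 40, "dz": 0, "gripper": -1},
    {"rx": 0, "ry": 0, "rz": 0, "dx": -20, "dy": 45, "dz": 0, "gripper": -1},
    {"rx": 0, "ry": 0, "rz": 0, "dx": -20, "dy": 45, "dz": 0, "gripper": -1},
    {"rx": 0, "ry": 0, "rz": 0, "dx": -20, "dy": 45, "dz": 0, "gripper": -1},
    {"rx": 0, "ry": 0, "rz": 0, "dx": -15, "dy": 40, "dz": 0, "gripper": -1},
    {"rx": 0, "ry": 0, "rz": 0, "dx": -5, "dy": 15, "dz": 20, "gripper": -1},
    {"rx": 0, "ry": 0, "rz": 0, "dx": 0, "dy": 0, "dz": 20, "gripper": -1},
    {"rx": 0, "ry": 0, "rz": 0, "dx": 0, "dy": 0, "dz": 7, "gripper": -1},
    {"rx": 0, "ry": 0, "rz": 0, "dx": 0, "dy": 0, "dz": 0, "gripper": -1},
    {"rx": 0, "ry": 0, "rz": 0, "dx": 0, "dy": 0, "dz": 0, "gripper": -1},
  ],
)

```text
clock: 6.6
tcp_pos: [0.5602, 0.1288, 0.1517]
orientation: [-0.212, 3.134, 0.0]
contact_force: [-0.9, 0.3, -1.9]
grip_width: 0.0135
gripper_force: 39.2
```

```bash
python3 -c "
from h import *
plan(559.6,129.4,94.4,7.8)
s=r.grab_frame('scene'); a=px('scene',[.56,.12,.07])[0].astype(int); print(a)
cv2.imwrite('pics/d.png',cv2.resize(s[a[1]-45:a[1]+45,a[0]-60:a[0]+60],None,fx=6,fy=6,interpolation=cv2.INTER_CUBIC))"
```

```text
rz -0.07 shift 0.5 0.7 57.3 tcp [560.2 128.8 151.7] tilt [0.0007 0.0002] yawy 97.73 F [-0.9  0.3 -1.9] w 13.5 t 6.6
[392 182]
```

View pics/d.png

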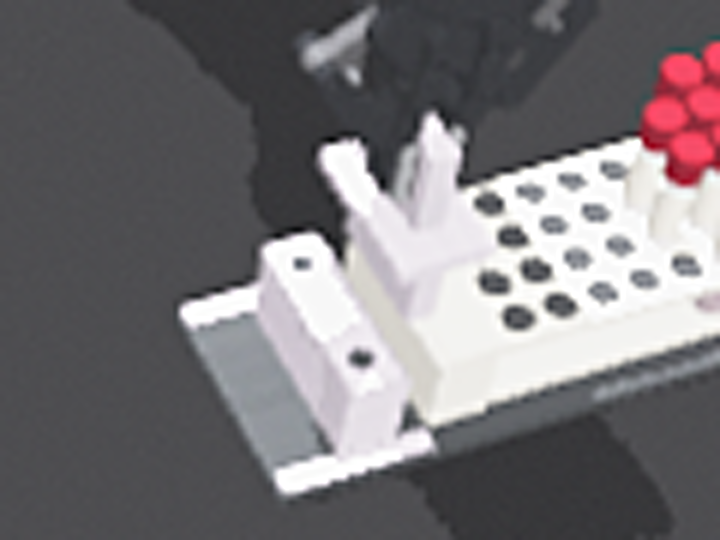

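The scene crop shows b hanging above the rack edge: blade bottom front near crop (410,312), rack corner near (438,360), stop top corner near (405,370). I'll check the y offset with rays.

```bash
python3 -c "
from h import *
f=lambda q:(np.array(q,float)+.5)/6-.5+[332,137]
th=np.radians(97.75); y=np.array([np.cos(th),np.sin(th)]); x=np.array([y[1],-y[0]])
O=np.array([560.2,128.8])
def show(n,q,z):
    P=ray('scene',f(q),z)[:,:2]*1000-O; print(n,np.c_[P@x,P@y].round(1).tolist())
show('rackcorner55',[[438,360],[495,348],[345,255]],.055)
show('stopcorners55',[[405,372],[345,390],[325,240],[262,250]],.055)
show('blade70',[[392,298],[428,315]],.0703)
C=lambda xx,yy,z: np.r_[(O+xx*x+yy*y)/1000,z]
inv=lambda P:((px('scene',P)-[332,137]+.5)*6-.5).round(0).tolist()
print(inv([C(30,-7,.0703),C(30,7,.0703),C(38,-23,.112),C(38,23,.112),C(38,-23,.12),C(38,23,.12)]))
print(r.get_obs()['tcp_pos'])
"
```

```text
rackcorner55 [[43.5, 5.9], [46.2, 33.3], [-26.8, -5.0]]
stopcorners55 [[44.5, -11.1], [44.4, -40.8], [-38.3, -9.6], [-42.8, -39.8]]
blade70 [[14.7, -4.9], [29.1, 5.6]]
[[404.0, 324.0], [432.0, 316.0], [395.0, 285.0], [490.0, 258.0], [398.0, 273.0], [493.0, 245.0]]
[0.56027519 0.12893782 0.15191042]
```

Call:
step_arm(
  moves=[
    {"rx": 0, "ry": 0, "rz": 0, "dx": 0, "dy": -1, "dz": 5, "gripper": -1},
    {"rx": 0, "ry": 0, "rz": 0, "dx": 0, "dy": 0, "dz": 5, "gripper": -1},
    {"rx": 0, "ry": 0, "rz": 0, "dx": 0, "dy": 0, "dz": 4, "gripper": -1},
    {"rx": 0, "ry": 0, "rz": 0, "dx": 0, "dy": 0, "dz": 2, "gripper": -1},
    {"rx": 0, "ry": 0, "rz": 0, "dx": 0, "dy": 0, "dz": 2, "gripper": -1},
    {"rx": 0, "ry": 0, "rz": 0, "dx": 0, "dy": 0, "dz": 0, "gripper": -1},
  ],
)

```text
clock: 7.4
tcp_pos: [0.5599, 0.1284, 0.1331]
orientation: [0.213, -3.134, 0.0]
contact_force: [-0.5, -0.6, -1.6]
grip_width: 0.0136
gripper_force: 39.2
```

Call:
step_arm(
  moves=[
    {"rx": 0, "ry": 0, "rz": 0, "dx": 0, "dy": 0, "dz": 1, "gripper": -1},
    {"rx": 0, "ry": 0, "rz": 0, "dx": 0, "dy": 0, "dz": 1, "gripper": -1},
    {"rx": 0, "ry": 0, "rz": 0, "dx": 0, "dy": 0, "dz": 1, "gripper": -1},
    {"rx": 0, "ry": 0, "rz": 0, "dx": 0, "dy": 0, "dz": 0, "gripper": -1},
  ],
)

```text
clock: 7.9
tcp_pos: [0.5599, 0.1282, 0.1302]
orientation: [0.213, -3.134, 0.0]
contact_force: [-0.3, -0.0, -3.1]
grip_width: 0.0137
gripper_force: 39.2
```

Call:
step_arm(
  moves=[
    {"rx": 0, "ry": 0, "rz": 0, "dx": 0, "dy": 0, "dz": 1.5, "gripper": -1},
    {"rx": 0, "ry": 0, "rz": 0, "dx": 0, "dy": 0, "dz": 1.5, "gripper": -1},
    {"rx": 0, "ry": 0, "rz": 0, "dx": 0, "dy": 0, "dz": 2, "gripper": -1},
    {"rx": 0, "ry": 0, "rz": 0, "dx": 0, "dy": 0, "dz": 2, "gripper": -1},
    {"rx": 0, "ry": 0, "rz": 0, "dx": 0, "dy": 0, "dz": 0, "gripper": -1},
  ],
)

```text
clock: 8.52
tcp_pos: [0.5598, 0.1282, 0.123]
orientation: [0.213, -3.134, 0.0]
contact_force: [-0.1, -0.4, -2.8]
grip_width: 0.0131
gripper_force: 39.1
```

b has slipped in freely. I'll probe the play sideways to see whether c could fit.

Call:
step_arm(
  moves=[
    {"rx": 0, "ry": 0, "rz": 0, "dx": 0, "dy": 1, "dz": 0, "gripper": -1},
    {"rx": 0, "ry": 0, "rz": 0, "dx": 0, "dy": 0, "dz": 0, "gripper": -1},
  ],
)

```text
clock: 8.78
tcp_pos: [0.5598, 0.1285, 0.1231]
orientation: [0.213, -3.134, 0.002]
contact_force: [0.5, -3.1, -4.0]
grip_width: 0.0135
gripper_force: 39.1
```

Call:
step_arm(
  moves=[
    {"rx": 0, "ry": 0, "rz": 0, "dx": 0, "dy": -2, "dz": 0, "gripper": -1},
    {"rx": 0, "ry": 0, "rz": 0, "dx": 0, "dy": 0, "dz": 0, "gripper": -1},
  ],
)

```text
clock: 9.02
tcp_pos: [0.5602, 0.128, 0.1235]
orientation: [-0.214, 3.134, 0.002]
contact_force: [-0.4, -0.0, -2.3]
grip_width: 0.0136
gripper_force: 39.4
```

Call:
step_arm(
  moves=[
    {"rx": 0, "ry": 0, "rz": 0, "dx": 0, "dy": 0, "dz": 0, "gripper": -1},
    {"rx": 0, "ry": 0, "rz": 0, "dx": 0, "dy": 0, "dz": 0, "gripper": -1},
  ],
)

```text
clock: 9.28
tcp_pos: [0.5601, 0.1278, 0.1234]
orientation: [-0.214, 3.134, 0.001]
contact_force: [1.2, -0.0, -2.1]
grip_width: 0.014
gripper_force: 39.4
```

Call:
step_arm(
  moves=[
    {"rx": 0, "ry": 0, "rz": 0, "dx": 0, "dy": -1.5, "dz": 0, "gripper": -1},
    {"rx": 0, "ry": 0, "rz": 0, "dx": 0, "dy": 0, "dz": 0, "gripper": -1},
    {"rx": 0, "ry": 0, "rz": 0, "dx": 0, "dy": 0, "dz": 0, "gripper": -1},
  ],
)

```text
clock: 9.65
tcp_pos: [0.5603, 0.1263, 0.1234]
orientation: [-0.214, 3.134, 0.001]
contact_force: [-0.7, 1.7, -1.4]
grip_width: 0.0135
gripper_force: 39.5
```

Call:
step_arm(
  moves=[
    {"rx": 0, "ry": 0, "rz": 0, "dx": 0, "dy": 4, "dz": 0, "gripper": -1},
    {"rx": 0, "ry": 0, "rz": 0, "dx": 0, "dy": 0, "dz": 0, "gripper": -1},
    {"rx": 0, "ry": 0, "rz": 0, "dx": 0, "dy": 0, "dz": 0, "gripper": -1},
  ],
)

```text
clock: 10.02
tcp_pos: [0.5599, 0.1286, 0.1233]
orientation: [-0.212, 3.134, -0.002]
contact_force: [1.9, -4.5, -1.9]
grip_width: 0.0133
gripper_force: 39.8
```

Call:
step_arm(
  moves=[
    {"rx": 0, "ry": 0, "rz": 0, "dx": 0, "dy": -3, "dz": 0, "gripper": -1},
    {"rx": 0, "ry": 0, "rz": 0, "dx": 0, "dy": -2, "dz": 0, "gripper": -1},
    {"rx": 0, "ry": 0, "rz": 0, "dx": 0, "dy": 0, "dz": 0, "gripper": -1},
    {"rx": 0, "ry": 0, "rz": 0, "dx": 0, "dy": 0, "dz": 0, "gripper": -1},
  ],
)

```text
clock: 10.52
tcp_pos: [0.5602, 0.1262, 0.1233]
orientation: [0.215, -3.134, -0.002]
contact_force: [-0.4, 4.6, -2.3]
grip_width: 0.0135
gripper_force: 39.7
```

Call:
step_arm(
  moves=[
    {"rx": 0, "ry": 0, "rz": 0, "dx": 0, "dy": -1, "dz": 0, "gripper": -1},
    {"rx": 0, "ry": 0, "rz": 0, "dx": 0, "dy": 0, "dz": 0, "gripper": -1},
    {"rx": 0, "ry": 0, "rz": 0, "dx": 0, "dy": 0, "dz": 0, "gripper": -1},
  ],
)

```text
clock: 10.9
tcp_pos: [0.5603, 0.1259, 0.1233]
orientation: [0.215, -3.134, -0.003]
contact_force: [-0.3, 6.7, -2.9]
grip_width: 0.014
gripper_force: 39.9
```

Contacts on both sides are about 2 mm apart, so the gap is ≈16 mm. b fits with about 2 mm to spare and the 18 mm c cannot go in. I'll centre b and lower it.

Call:
step_arm(
  moves=[
    {"rx": 0, "ry": 0, "rz": 0, "dx": 0, "dy": 3.6, "dz": 0, "gripper": -1},
    {"rx": 0, "ry": 0, "rz": 0, "dx": 0, "dy": 0, "dz": 0, "gripper": -1},
    {"rx": 0, "ry": 0, "rz": 0, "dx": 0, "dy": 0, "dz": 4, "gripper": -1},
    {"rx": 0, "ry": 0, "rz": 0, "dx": 0, "dy": 0, "dz": 5, "gripper": -1},
    {"rx": 0, "ry": 0, "rz": 0, "dx": 0, "dy": 0, "dz": 5, "gripper": -1},
    {"rx": 0, "ry": 0, "rz": 0, "dx": 0, "dy": 0, "dz": 5, "gripper": -1},
    {"rx": 0, "ry": 0, "rz": 0, "dx": 0, "dy": 0, "dz": 4, "gripper": -1},
    {"rx": 0, "ry": 0, "rz": 0, "dx": 0, "dy": 0, "dz": 2, "gripper": -1},
    {"rx": 0, "ry": 0, "rz": 0, "dx": 0, "dy": 0, "dz": 0, "gripper": -1},
    {"rx": 0, "ry": 0, "rz": 0, "dx": 0, "dy": 0, "dz": 0, "gripper": -1},
  ],
)

```text
clock: 12.15
tcp_pos: [0.5602, 0.1275, 0.0984]
orientation: [-0.213, 3.134, 0.0]
contact_force: [0.1, -0.3, -1.7]
grip_width: 0.0134
gripper_force: 40.0
```

Call:
step_arm(
  moves=[
    {"rx": 0, "ry": 0, "rz": 0, "dx": 0, "dy": 0, "dz": 1.5, "gripper": -1},
    {"rx": 0, "ry": 0, "rz": 0, "dx": 0, "dy": 0, "dz": 1.5, "gripper": -1},
    {"rx": 0, "ry": 0, "rz": 0, "dx": 0, "dy": 0, "dz": 1, "gripper": -1},
    {"rx": 0, "ry": 0, "rz": 0, "dx": 0, "dy": 0, "dz": 0, "gripper": -1},
    {"rx": 0, "ry": 0, "rz": 0, "dx": 0, "dy": 0, "dz": 0, "gripper": -1},
  ],
)

```text
clock: 12.78
tcp_pos: [0.56, 0.1275, 0.0944]
orientation: [0.213, -3.134, -0.0]
contact_force: [-1.4, -1.0, 1.4]
grip_width: 0.0135
gripper_force: 40.4
```

Contact is just starting at home height. I'll press lightly, release and lift off.

Call:
step_arm(
  moves=[
    {"rx": 0, "ry": 0, "rz": 0, "dx": 0, "dy": 0, "dz": 0.7, "gripper": -1},
    {"rx": 0, "ry": 0, "rz": 0, "dx": 0, "dy": 0, "dz": 0, "gripper": -1},
    {"rx": 0, "ry": 0, "rz": 0, "dx": 0, "dy": 0, "dz": 0, "gripper": 0.1},
    {"rx": 0, "ry": 0, "rz": 0, "dx": 0, "dy": 0, "dz": 0, "gripper": 0.1},
    {"rx": 0, "ry": 0, "rz": 0, "dx": 0, "dy": 0, "dz": 0, "gripper": 0.1},
    {"rx": 0, "ry": 0, "rz": 0, "dx": 0, "dy": 0, "dz": -10, "gripper": 0.1},
    {"rx": 0, "ry": 0, "rz": 0, "dx": 0, "dy": 0, "dz": -30, "gripper": 0.1},
    {"rx": 0, "ry": 0, "rz": 0, "dx": 0, "dy": 0, "dz": -40, "gripper": 0.1},
    {"rx": 0, "ry": 0, "rz": 0, "dx": 0, "dy": 0, "dz": -40, "gripper": 0.1},
    {"rx": 0, "ry": 0, "rz": 0, "dx": 20, "dy": -40, "dz": -20, "gripper": 0.1},
    {"rx": 0, "ry": 0, "rz": 0, "dx": 30, "dy": -40, "dz": 0, "gripper": 0.1},
    {"rx": 0, "ry": 0, "rz": 0, "dx": 30, "dy": -40, "dz": 0, "gripper": 0.1},
    {"rx": 0, "ry": 0, "rz": 0, "dx": 0, "dy": 0, "dz": 0, "gripper": 0.1},
  ],
)

```text
clock: 14.4
tcp_pos: [0.4953, -0.0062, 0.2343]
orientation: [0.203, -3.135, 0.0]
contact_force: [0.0, 0.6, 0.4]
grip_width: 0.0469
gripper_force: 0.0
```

```bash
python3 -c "
from h import *
s=r.grab_frame('scene'); print(r.get_obs()['tcp_pos'])
cv2.imwrite('pics/e.png',cv2.resize(s[130:250,235:485],None,fx=3.2,fy=3.2,interpolation=cv2.INTER_CUBIC))"
```

```text
[ 0.49660286 -0.00378329  0.2344188 ]
```

View pics/e.png

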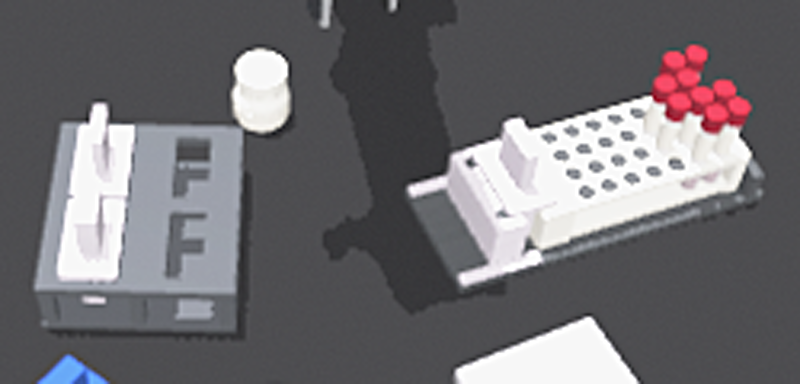

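The picture shows b seated flat across rack and stop at (515,170), with the other two hanging in the stand at (95,160) and (90,230). Nothing else has moved, so I'm handing in.

```bash
python3 -c "
from bench import r
print(r.hand_in())"
```

```text
the job is handed in; nothing more can be done
None
```

I left spacer_b (14 mm) seated in the gap and the other two hanging in the stand, then handed in; the gap probed at about 16 mm, so I ruled out the 18 mm spacer_c from that measurement without trying it, and hand-in gave no verdict.

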